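Fan heat-spreader plates into a shingled row in a tray

ROBOT

A 6-joint arm with a two-finger parallel gripper is mounted at the origin on a cart in front of the work surface, level with it; the furniture and walls round the work are solid. World frame = base frame: x ahead of the robot, y to its left, z up, the work surface at z = 0. Lengths are in m, angles in degrees, forces in N, time in s.
With the tool pointing down it reaches from about 0.35 to 0.975 m from the base axis. Payload 17.4 kg.
Tool frame: the origin (TCP) lies on the centre line of the jaws, within the pads' length; the fingertips stand ahead of it and the grasp point (between the pads) lies 11 mm behind it (env.tip_reach is the z of the fingertips in the tool frame, in m); z points along the fingers, y is the line along which they close (so a half turn about z gives the same grasp; the last joint's range is limited). The gripper opens to 85 mm and grips with 20 to 120 N. Pads are 22 mm wide; open, the fingers measure 114 mm over their backs; the gripper's body (76 mm by 85 mm) begins 54 mm behind the grasp point. The pads swing forward as they close: fully open they stand 13 mm farther back than shut.
Start: joints at [-71.15, 6.646, 82.598, -0, 90.757, -2.166], TCP at [0.242, -0.63, 0.239] pointing down, gripper open.
Joint ranges: [-162.19, 162.19], [-47.58, 125.68], [4.15, 143.07], [-65.23, 245.23], [0.69, 171.88], [-170.13, 170.13]. Speed limits (degrees/s): [108.29, 108.29, 127.2, 180, 180, 180].

INTERFACE

Orientations are given as a 3x3 rotation matrix whose columns are the frame's x, y, z axes.
In Python, from rig import env, vision, finder gives the robot as it stands. Calls block until the motion is done:
- env.movep(position, orientation): joint-space move of the TCP to a pose.
- env.movel(position, attitude=None, vel=0.15, until_force=None): straight line of the TCP; attitude=None keeps the orientation; vel is the mean speed in m/s. With until_force (N) it stops when the force on the tool has changed by that much, and returns True; else False.
- env.move_j(angles): joint-space move.
- env.gripper_open() and env.close_gripper(effort=None): open the fingers fully, or close them until they stop; effort is the grip in N (None keeps the last).
- env.sleep(seconds).
- env.inverse_kinematics(position, orientation): joint angles nearest the present ones, or None.
- vision.snapshot(name): name is "scene" or "top" or "wrist"; returns the picture (384x512x3 uint8, red, green, blue); there is no depth.
- vision.get_calibration(name): a dict with "K" (3x3 intrinsics, pixels), "rvec" (rotation vector, rad) and "tvec" (3), from world to camera coordinates, as OpenCV has them; the wrist camera has in their place "hand_eye" (4x4, takes a point from camera to tool coordinates, whose origin is the TCP and whose axes are the flange's). Camera axes: x right, y down, z forward; pixel columns grow to the right and rows downward; lengths in m; the calibration is good to about 2 mm. A picture is of the moment at which its call begins: read the wrist's pose just before it. get_calibration takes no time and is no camera call.
A pose or a line that the arm cannot do raises env.MotionError and nothing moves.
- env.job_done(): hands the job in; it is judged then, once.
Trained networks look in the newest picture that a camera, given by its name, has taken for a name from the list of things; names that differ only in an ending like _2 or _b are one class to them, and where a whole thing is asked for, a point or a joint stands for the part that bears it (a point fixed in the world has none). Each returns a list of dicts, best first, with "p" (0 to 1); they miss things now and then, are a little off and sometimes report something else, mostly with a low value. They report only what shows in the picture. A call takes as long as a camera call.
- finder.regions_of(camera, query): "region" (384x512 bool, what is visible of it).
- finder.landmark_of(camera, query): "position" ([x, y, z] in m, in the coordinates of the camera as it stood for that picture, good to about 4 mm: a listed point, or the origin of a listed thing).
Readings, each from a call of its own:
- env.current_t(): time.
- env.current_joints(): joint angles.
- env.current_joint_velocities(): joint speeds.
- env.current_joint_torque(): joint torques, N m.
- env.current_eef_pos(): TCP position.
- env.current_tool_rot(): TCP orientation.
- env.current_contact_force(): force on the tool from outside, world axes, zero at the start.
- env.current_ft_torque(): the same for the moment, N m.
- env.current_opening(): opening from 0.0 (shut) to 1.0 (fully open).
- env.current_gripper_force(): force on a finger pad.
Only numpy, scipy, OpenCV 4.12 (cv2) and the standard library are available. Lean on these libraries where they do the work, as an engineer would, in place of code of your own. Each camera call takes 0.05 s, during which the arm holds its last target. There are 200 camera calls.

TASK

Finish the fanned row of heat-spreader plates in the tray: lay the blue plate so that one end rests on the free end of the silver plate already there, and the copper plate in the same way on the free end of the blue one, like roof shingles. Each overlaps the one beneath by about a third of its length, with its other end down on the tray floor, and the row stays straight along the middle of the tray; leave the silver plate where it lies.

Things in the scene. Friction and masses are not known exactly. Their poses are not given: they have to be found in the camera images.
- fan_tray: Low grey tray with a black rubber floor, fixed to the desk, 212 x 142 mm outside, 200 x 130 mm inside, lip 12 mm high. Origin: centre of its underside, on the desk (z = 0); the floor inside is 4 mm above it. The row runs along its own +x (long side), starting at a yellow stop bar (70 mm wide, top 16 mm above the desk) whose face is at x = -90 mm; own z is up.
- silver_plate: Loose silver aluminium plate, 70 (own x) x 44 (own y) x 6 mm, two dark screw holes, about 60 g. Origin: centre of its underside. It lies flat on the tray floor, its end up to 5 mm from the yellow stop, near the tray's centre line and square to it; own +x points along the row, so its free end is 35 mm along +x; its top is 10 mm above the desk.
- blue_plate: Loose blue plate, 70 (own x) x 44 (own y) x 6 mm, about 60 g. Origin: centre of its underside. Starts flat on the green mat (3 mm above the desk). Laid with its centre 46 mm along the row from silver's, it leans stably at 7.5 degrees, overlapping end up, origin 4.6 mm above the tray floor; with half overlapping it would not lean. A black plate of this size is not used.
- copper_plate: Loose copper-coloured plate, 70 (own x) x 44 (own y) x 6 mm, about 150 g. Origin: centre of its underside. Starts flat on the green mat (3 mm above the desk), beside the blue plate; which lies where changes. It leans on the blue plate as blue does on silver, at about the same slope and height.

How it is judged:
By the outcome, as a careful person would: the job done as asked, in the order asked, and still so for the second after the job is handed in, with the robot touching nothing.
It also fails if it takes over 64 s, if anything falls off the work surface, if the arm or the gripper's body presses on something with over 40 N, if the wrist force passes 120 N, or if a joint passes its speed limit or range.

## Working session

There is one attempt and no reset: what is moved stays moved. The work goes in short steps, each a Python script; the robot and the scene stay as the last script left them, time stands still between calls to the robot, and variables do not carry over. Pictures are saved under pics/ and viewed, at most 10 in all, crops included, and the job is handed in when it is done.

```bash
ls; mkdir -p pics; python3 - <<'E'
from rig import env,vision,finder
import cv2,numpy as np
print(env.current_t(),env.tip_reach,env.current_tool_rot().round(3).tolist() if hasattr(env.current_tool_rot(),'round') else env.current_tool_rot())
ims=[]
for c in ["scene","top"]:
    im=vision.snapshot(c); ims.append(im)
    k=vision.get_calibration(c)
    R=cv2.Rodrigues(np.array(k["rvec"],float))[0];t=np.array(k["tvec"]).ravel()
    print(c,np.array(k["K"]).round(1).tolist(),(-R.T@t).round(3))
    for q in ["fan_tray","silver_plate","blue_plate","copper_plate"]:
        for d in finder.landmark_of(c,q)[:2]: print(q,round(d["p"],2),(R.T@(np.array(d["position"])-t)).round(4))
print(np.array(vision.get_calibration("wrist")["hand_eye"]).round(4).tolist())
cv2.imwrite("pics/a.png",cv2.resize(np.hstack(ims)[:,:,::-1],(800,300)))
cv2.imwrite("pics/top.png",cv2.resize(ims[1][:,:,::-1],(800,600)))
print(env.current_t())
E
```

```text
pics
rig.py
0.0 0.008 [[0.933, 0.359, -0.0], [0.359, -0.933, 0.001], [0.0, -0.001, -1.0]]
scene [[418.3, 0.0, 253.9], [0.0, 418.3, 188.8], [0.0, 0.0, 1.0]] [ 0.247 -0.455  0.686]
fan_tray 0.72 [ 5.802e-01  2.225e-01 -1.000e-04]
silver_plate 0.84 [0.5966 0.1766 0.0022]
blue_plate 0.84 [ 0.5964 -0.2522 -0.0014]
copper_plate 0.74 [ 5.598e-01 -9.910e-02  1.000e-04]
top [[369.1, 0.0, 259.1], [0.0, 369.1, 184.1], [0.0, 0.0, 1.0]] [0.462 0.02  0.906]
fan_tray 0.63 [ 0.5778  0.2255 -0.0006]
silver_plate 0.66 [0.5941 0.1731 0.0017]
blue_plate 0.57 [ 0.5951 -0.2548  0.0025]
copper_plate 0.7 [ 0.5594 -0.1053  0.003 ]
copper_plate 0.46 [ 0.5959 -0.2543  0.0039]
[[-0.0001, -0.962, -0.2731, 0.0695], [1.0, 0.0002, -0.0009, -0.0008], [0.0009, -0.2731, 0.962, -0.1345], [0.0, 0.0, 0.0, 1.0]]
0.5
```

View pics/top.png

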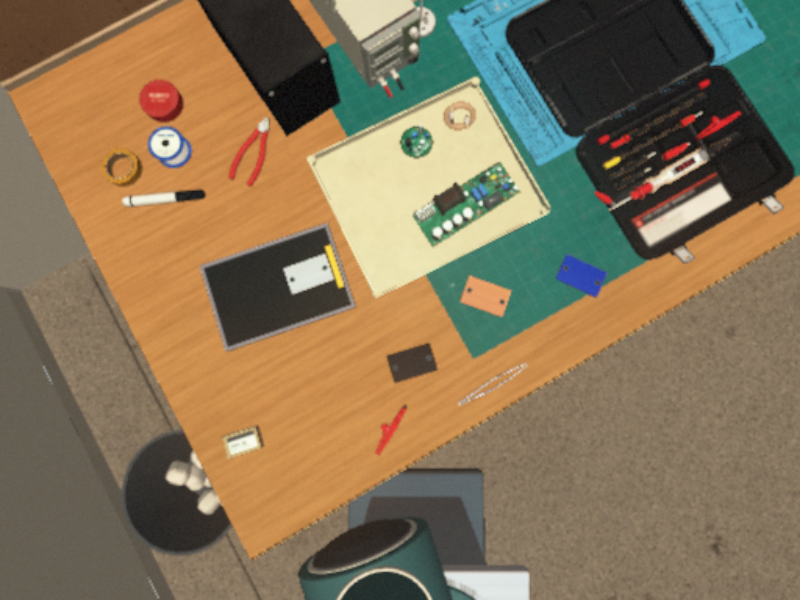

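View pics/a.png

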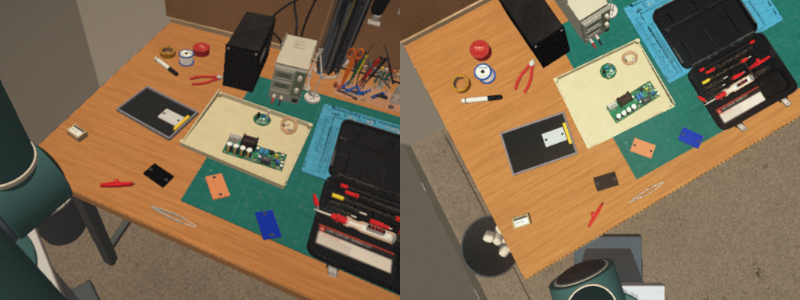

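The views show the tray centre near top pixel (278,287), silver near (308,273) against the yellow stop at (334,266), copper near (486,296), blue near (581,276), and the unused black plate near (412,362). I'll measure these precisely with the wrist camera.

```bash
cat > h.py <<'E'
from rig import env,vision,finder
import cv2,numpy as np
HE=np.array(vision.get_calibration("wrist")["hand_eye"]);KW=np.array(vision.get_calibration("wrist")["K"])
def down(yaw):  # tool x along yaw, pointing down
    c,s=np.cos(yaw),np.sin(yaw); return np.array([[c,s,0],[s,-c,0],[0,0,-1.]])
def cam(name):  # K, R(cam->world), centre
    if name=="wrist":
        T=np.eye(4);T[:3,:3]=env.current_tool_rot();T[:3,3]=env.current_eef_pos();T=T@HE
        return KW,T[:3,:3],T[:3,3]
    k=vision.get_calibration(name);R=cv2.Rodrigues(np.array(k["rvec"],float))[0]
    return np.array(k["K"]),R.T,-R.T@np.array(k["tvec"]).ravel()
def look(name,queries,zs,save=None):
    """snapshot; per query: (p, rect centre on plane z, size mm, long-axis yaw deg, landmark world)"""
    K,R,C=cam(name);im=vision.snapshot(name);out={}
    if save: cv2.imwrite(save,im[:,:,::-1])
    for q,z in zip(queries,zs):
        reg=finder.regions_of(name,q);lm=finder.landmark_of(name,q)
        L=(R@np.array(lm[0]["position"])+C).round(4) if lm else None
        if not reg: print(name,q,"none",L);continue
        m=reg[0]["region"].astype(np.uint8)
        cs,_=cv2.findContours(m,cv2.RETR_EXTERNAL,cv2.CHAIN_APPROX_NONE)
        c=max(cs,key=cv2.contourArea)[:,0].astype(float)
        d=(R@np.linalg.inv(K)@np.c_[c,np.ones(len(c))].T).T
        P=(C+d*((z-C[2])/d[:,2])[:,None])[:,:2]
        (ctr,sz,a)=cv2.minAreaRect((P*1000).astype(np.float32))
        if sz[1]>sz[0]: sz=sz[::-1];a+=90
        a=(a+90)%180-90
        ctr=np.array(ctr)/1000
        print(name,q,round(reg[0]["p"],2),ctr.round(4),np.round(sz,1),round(a,2),"lm",L,len(c))
        out[q]=(C,np.r_[ctr,z])
    return out
def tri(a,b):
    for q in a:
        if q in b:
            (C1,P1),(C2,P2)=a[q],b[q];d1=P1-C1;d2=P2-C2
            s=np.linalg.lstsq(np.c_[d1,-d2],C2-C1,rcond=None)[0]
            X=C1+s[0]*d1;Y=C2+s[1]*d2;print("tri",q,((X+Y)/2).round(4),"miss",np.linalg.norm(X-Y).round(4))
E
python3 - <<'E'
from h import *
print(KW.round(1).tolist())
q=["blue_plate","copper_plate"];z=[.009,.009]
env.movep([.62,-.22,.25],down(0));a=look("wrist",q,z,"pics/w1.png")
env.movep([.62,-.12,.25],down(0));b=look("wrist",q,z,"pics/w2.png");tri(a,b)
q=["silver_plate","fan_tray"];z=[.010,.012]
env.movep([.62,.16,.25],down(0));a=look("wrist",q,z)
env.movep([.62,.26,.25],down(0));b=look("wrist",q,z,"pics/w3.png");tri(a,b)
for n in("top","scene"):look(n,["silver_plate","fan_tray","blue_plate","copper_plate"],[.01,.012,.009,.009])
print(env.current_t(),env.current_joints())
cv2.imwrite("pics/w13.png",cv2.resize(np.hstack([cv2.imread("pics/w1.png"),cv2.imread("pics/w3.png")]),(800,300)))
E
```

```text
[[280.6, 0.0, 257.1], [0.0, 280.6, 193.7], [0.0, 0.0, 1.0]]
wrist blue_plate 0.56 [ 0.5941 -0.2518] [71.5 45.2] 64.58 lm [ 0.5937 -0.251   0.0011] 142
wrist copper_plate 0.86 [ 0.5627 -0.1015] [69.7 45.3] 70.39 lm None 145
wrist blue_plate 0.88 [ 0.5944 -0.251 ] [71.9 45.1] 64.28 lm [ 0.5942 -0.2514  0.0013] 138
wrist copper_plate 0.89 [ 0.5631 -0.1   ] [73.  46.8] 70.96 lm [ 0.5632 -0.1001  0.0017] 145
tri blue_plate [ 0.5936 -0.252   0.0063] miss 0.0003
tri copper_plate [ 0.5609 -0.0997  0.0031] miss 0.0005
wrist silver_plate 0.83 [0.5986 0.1764] [68.9 43.9] -70.52 lm [0.5962 0.1768 0.0054] 143
wrist fan_tray 0.97 [0.5787 0.2252] [211.7 142.1] -71.17 lm [0.5753 0.2251 0.0012] 466
wrist silver_plate none [0.6013 0.1777 0.0067]
wrist fan_tray 0.69 [0.5789 0.2259] [210.6 142.3] -70.97 lm [ 0.5775  0.2254 -0.001 ] 468
tri fan_tray [0.578  0.2257 0.0094] miss 0.0003
top silver_plate 0.85 [0.5951 0.1738] [64. 42.] -69.25 lm [0.5955 0.1718 0.0048] 71
top fan_tray 0.55 [0.575 0.22 ] [209.9 143.8] -71.2 lm [ 0.5773  0.2252 -0.0027] 258
top blue_plate 0.83 [ 0.5909 -0.2563] [69.8 45.5] 64.59 lm [ 0.5921 -0.2553  0.0026] 78
top copper_plate 0.85 [ 0.5587 -0.1043] [70.  44.1] 69.76 lm [ 0.5598 -0.1044  0.0021] 81
scene silver_plate 0.92 [0.5946 0.1775] [68.8 47. ] -69.94 lm [0.5993 0.1766 0.0018] 67
scene fan_tray 0.84 [0.5738 0.2212] [222.8 150.9] -70.98 lm [ 0.5775  0.2254 -0.0009] 218
scene blue_plate 0.82 [ 0.5913 -0.2516] [74.7 48.1] 64.42 lm [ 5.978e-01 -2.524e-01 -3.000e-04] 116
scene copper_plate 0.81 [ 0.5592 -0.1013] [74.  46.1] 70.07 lm [ 0.5586 -0.0987 -0.0025] 98
6.4583 [2.05776385e+01 6.16765043e+00 8.21317489e+01 6.59461070e-04
 9.17045513e+01 1.10578372e+02]
```

View pics/w13.png

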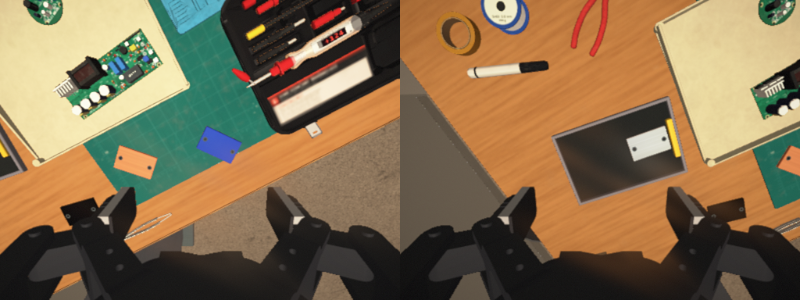

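The pictures show both plates clear of obstacles on the mat (w1 copper at about (135,160), blue (220,144)) and silver at the stop (w3 about (650,143)). The sizes match the text. Next: close views aligned with the grasp (so hand-eye errors cancel), and a touch to get the fingertip height.

```bash
python3 - <<'E'
from h import *
r=np.deg2rad
def two(q,xy,yaw,z,s):
    u=np.array([np.cos(yaw),np.sin(yaw)]);res=[]
    for k,o in enumerate((0.,.05)):
        env.movep([*(np.array(xy)+o*u),.125],down(yaw));res.append(look("wrist",q,z,f"pics/{s}{k}.png"))
    tri(*res)
two(["silver_plate"],[.598,.1765],r(108.9),[.010],"s")
env.movep([.5788,.2255,.22],down(r(108.9)));look("wrist",["fan_tray"],[.012])
two(["blue_plate"],[.594,-.2515],r(64.5),[.009],"b")
env.close_gripper(20)
env.movep([.578,-.178,.06],down(r(67)));print("tip",env.tip_reach)
print(env.movel([.578,-.178,-.02],vel=.04,until_force=4),env.current_eef_pos(),env.current_contact_force())
env.movel([.578,-.178,.1]);env.gripper_open()
print(env.current_t(),env.current_opening())
cv2.imwrite("pics/sb.png",cv2.resize(np.hstack([cv2.imread("pics/s0.png"),cv2.imread("pics/b0.png")]),(800,300)))
E
```

```text
wrist silver_plate 0.67 [0.5957 0.1766] [69.9 43.1] -69.93 lm [0.5979 0.1749 0.0032] 231
wrist silver_plate 0.82 [0.5958 0.1767] [71.7 43. ] -69.84 lm [0.5964 0.1753 0.0046] 214
tri silver_plate [0.5958 0.1765 0.0096] miss 0.0
wrist fan_tray 0.94 [0.5768 0.2253] [211.2 143.1] -70.8 lm [0.5751 0.2253 0.0009] 552
wrist blue_plate 0.85 [ 0.5933 -0.2509] [69.2 44. ] 64.59 lm [ 0.5937 -0.2504  0.0011] 228
wrist blue_plate 0.91 [ 0.5934 -0.2502] [71.3 44.4] 64.68 lm [ 0.5899 -0.2532  0.0037] 214
tri blue_plate [ 0.5928 -0.2517  0.0056] miss 0.0002
tip 0.008
True [ 0.57812598 -0.17803028  0.01093119] [-1.1019515   0.37671533  9.64226515]
15.7667 1.0044419834088552
```

View pics/sb.png

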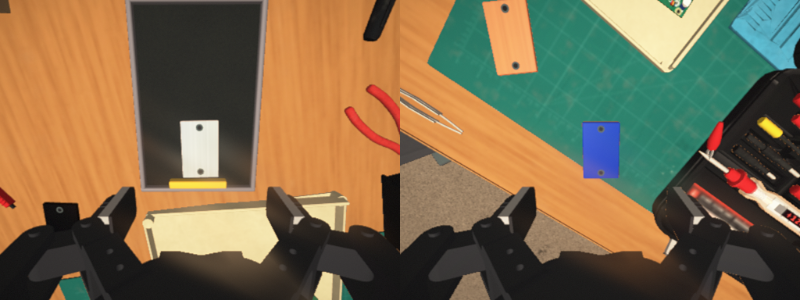

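Touch puts the shut tips 8 mm ahead of the TCP on a 3 mm mat, and the views agree on the poses: silver (0.5957, 0.1766), blue (0.5933, -0.2507). The picture shows silver at about (200,148) by the stop and blue at about (601,150), both clear. Now I'll pick and lay blue, then check.

```bash
cat >> h.py <<'E'
YAW=np.deg2rad(109.2);D=np.array([np.cos(YAW),np.sin(YAW),0]);N=np.array([-D[1],D[0],0]);Z=np.array([0,0,1.])
def pick(xy,yaw,effort,ztcp=.010):
    env.movep([*xy,.07],down(yaw));env.movel([*xy,ztcp],vel=.08)
    env.close_gripper(effort);print("grip",env.current_opening(),env.current_gripper_force())
    env.movel([*xy,.15],vel=.2);print("lifted",env.current_opening(),env.current_gripper_force())
def lay(origin_xy,h=.0086,slope=7.5):
    a=np.deg2rad(slope);x=D*np.cos(a)-Z*np.sin(a);up=D*np.sin(a)+Z*np.cos(a)
    R=np.c_[x,np.cross(-up,x),-up];T=np.r_[origin_xy,h]+.007*up
    env.movep(T+.12*Z,R);env.movel(T+.012*Z,vel=.15)
    print("contact",env.movel(T-.0007*Z,vel=.02,until_force=3),env.current_eef_pos()-T,env.current_contact_force())
    env.gripper_open();env.movel(env.current_eef_pos()+.1*up,vel=.12)
E
python3 - <<'E'
from h import *
pick([.5933,-.2507],np.deg2rad(64.6),40)
tray=np.array([.5768,.2253]);s=np.array([.5957,.1766])
u=(s-tray)@D[:2];print("along",u,"lat",(s-tray)@N[:2])
t=tray+D[:2]*(u+.046)-.0015*N[:2];print(t)
lay(t)
env.movep([*(t-.03*D[:2]),.14],down(YAW))
look("wrist",["silver_plate","blue_plate"],[.01,.0146],"pics/p1.png")
look("wrist",["fan_tray"],[.012])
vision.snapshot("scene");cv2.imwrite("pics/p2.png",vision.snapshot("scene")[:,:,::-1])
print(env.current_t())
a=cv2.imread("pics/p1.png")[60:300,100:420];b=cv2.imread("pics/p2.png")[80:200,130:290]
cv2.imwrite("pics/p12.png",np.hstack([cv2.resize(a,(400,300)),cv2.resize(b,(400,300))]))
E
```

```text
grip 0.49752245531420214 40.912381410598755
lifted 0.4941622635798857 40.623831152915955
along -0.052206708853924554 lat -0.0018329077013194207
[0.58025774 0.21993183]
contact True [-4.29835730e-05 -1.02535645e-05  5.09864149e-04] [-0.92644084  0.23474421  5.95457388]
wrist silver_plate 0.87 [0.6004 0.1651] [43.9 42.8] -69.72 lm [0.5986 0.1771 0.0038] 160
wrist blue_plate 0.89 [0.5799 0.2201] [69.6 43.8] -70.95 lm [0.5813 0.2212 0.0083] 239
wrist fan_tray 0.89 [0.5767 0.2261] [211.8 142.6] -70.97 lm [0.5984 0.1741 0.0029] 759
23.8917
```

View pics/p12.png

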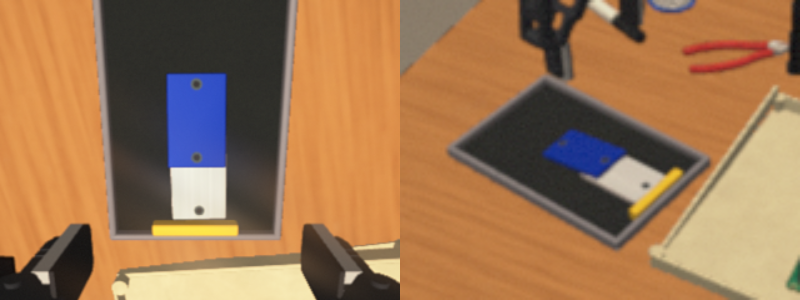

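Blue lies as intended: in the wrist crop it spans rows 75–166 over silver's end (edge at row 166), square to the tray, and silver hasn't moved. Now copper.

```bash
python3 - <<'E'
from h import *
yaw=np.deg2rad(70.4);u=np.array([np.cos(yaw),np.sin(yaw)]);c=np.array([.5618,-.1005]);r=[]
for o in(0,.05):
    env.movep([*(c+o*u),.125],down(yaw));r.append(look("wrist",["copper_plate"],[.009]))
tri(*r)
p=np.mean([q["copper_plate"][1][:2] for q in r if "copper_plate" in q],0)
assert np.linalg.norm(p-c)<.005
print("pick",p)
pick(p,yaw,70)
t=np.array([.5801,.2200])+.046*D[:2]
lay(t)
env.movep([*(t-.05*D[:2]),.15],down(YAW))
look("wrist",["silver_plate","blue_plate","copper_plate"],[.01,.0146,.0146],"pics/q1.png")
cv2.imwrite("pics/q2.png",vision.snapshot("scene")[:,:,::-1])
print(env.current_t())
a=cv2.imread("pics/q1.png")[60:300,100:420];b=cv2.imread("pics/q2.png")[80:200,130:290]
cv2.imwrite("pics/q12.png",np.hstack([cv2.resize(a,(400,300)),cv2.resize(b,(400,300))]))
E
```

```text
wrist copper_plate 0.96 [ 0.5623 -0.0993] [69.3 44.4] 69.96 lm [ 0.5642 -0.0997  0.0006] 230
wrist copper_plate 0.72 [ 0.563  -0.0985] [71.2 43.7] 70.57 lm [ 0.5619 -0.1013  0.0047] 212
tri copper_plate [ 0.562  -0.1007  0.004 ] miss 0.0005
pick [ 0.5626489  -0.09891476]
grip 0.48237379730827357 70.4263436794281
lifted 0.48226088442070864 70.95365881919861
contact True [-4.26794573e-05 -5.81332757e-06  6.67364294e-04] [-1.44239361  0.83087911  5.19837258]
wrist silver_plate 0.87 [0.6014 0.165 ] [43.8 43.7] 19.05 lm [0.5967 0.1763 0.0018] 151
wrist blue_plate 0.64 [0.5846 0.2089] [44.6 43.5] -70.95 lm [0.5795 0.2171 0.0065] 161
wrist copper_plate 0.95 [0.5665 0.262 ] [69.6 44.4] -71.03 lm [0.564  0.2618 0.0067] 232
33.3667
```

View pics/q12.png

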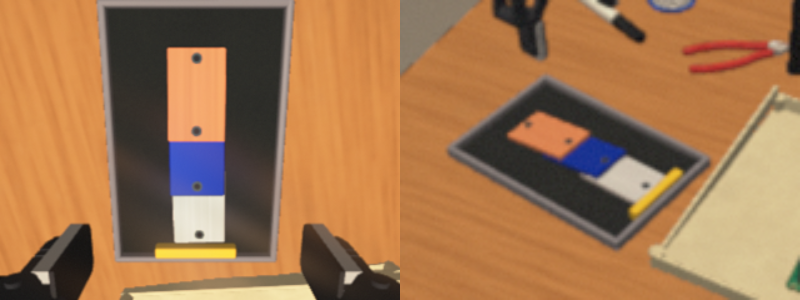

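The row is straight: in the crop, copper spans rows 48–142 over blue, blue rows 142–195 over silver, and silver is still at the stop. The exposed lengths are about 44 mm each, and the gripper is clear, so I'm handing it in.

```bash
python3 -c "
from rig import env
print(env.job_done())"
```

```text
the job is handed in; nothing more can be done
None
```

I laid blue on silver and copper on blue, straight along the middle of the tray with about 25 mm overlaps (aim: a third, about 23 mm). Silver did not visibly move, and I handed the job in after about 33 s of the 64 s allowed; no verdict came back.

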